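# Pack the soldering tray

### The arm

A 6-joint arm with a two-finger parallel gripper is mounted at the origin on a cart in front of the work surface, level with it; the furniture and walls round the work are solid. World frame = base frame: x ahead of the robot, y to its left, z up, the work surface at z = 0. Lengths are in m, angles in degrees, forces in N, time in s.
With the tool pointing down it reaches from about 0.325 to 0.9 m from the base axis. Payload 3.5 kg.
Tool frame: the origin (TCP) lies at the very end of the fingers, on their centre line; the grasp point (between the pads) lies grip_depth behind it (grip_depth is the distance from the TCP to the grasp point, in m); x points along the fingers, z is the direction in which the jaws open and shut, and the axes are right-handed (so a half turn about x gives the same grasp; the last joint's range is limited). The gripper opens to 85 mm and grips with 20 to 120 N. Pads are 22 mm wide; open, the fingers measure 114 mm over their backs; the gripper's body (76 mm by 85 mm) begins 54 mm behind the grasp point. The pads swing forward as they close: fully open they stand 13 mm farther back than shut.
Start: joints at [64.148, 15.837, -1.513, 72.651, 0, 84.076], TCP at [0.213, 0.588, 0.231] pointing down, gripper open.
Joint ranges: [-178.77, 178.77], [-48.84, 107.48], [-61.69, 71.31], [-111.58, 123.2], [-90, 87.43], [-180, 180]. Speed limits (degrees/s): [147.25, 147.25, 180, 180, 180, 180].

### API

Orientations are given as a 3x3 rotation matrix whose columns are the frame's x, y, z axes.
In Python, from cell import get_state, get_image, close_job, grip_depth gives the robot as it stands. The module is installed in compiled form; this text tells all that it offers.
- The arm moves only by the tool servo_tool, never from a script. Its argument "series" is a list of rows, each a list of 6 numbers: the shift along the tool's x, y, z in units of 60 mm (1.0 is 60 mm), then the turn, a rotation vector about the tool's x, y, z in units of 6 degrees (1.0 is 6 degrees). A call has 1 to 12 rows; each row shifts and turns the pose as measured when the row begins, along the tool's axes as they then stand; what a row does not reach is not made up. A row lasts 1/8 s, in which the tool goes at most 62.5 mm and 10.7 degrees, less where a joint would pass 70% of its speed; a pose out of reach is approached as far as the arm can. A call is refused whole if a number of a shift passes 1 or a number of a turn 1, either way. A call with a gripper value outside its range is refused whole. "hand" is the gripper's target within -1 to 1 (fully open at 1, half-way at 0, shut at -1), set as the call begins (left out, the last holds). The fingers move at their own pace and stop on an object; "newtons" is the grip in N (left out, the last holds). Time passes only in rows, so rows that do not move let the fingers close. It gives the time, the measured TCP pose, the force and the opening at its end, in the units of the state.
- get_state(): the state, without advancing time (a new reading comes with each control period).
- get_image(name): name is "scene" or "top" or "wrist"; returns a dict with "pixels" (480x640x3 uint8, red, green, blue), "camera_matrix" (3x3 intrinsics, pixels), "rvec" (rotation vector, rad) and "tvec" (3), from world to camera coordinates, as OpenCV has them. Camera axes: x right, y down, z forward; pixel columns grow to the right and rows downward; lengths in m; the calibration is good to about 2 mm. A picture is of the moment at which its call begins. There is no depth.
- close_job(): hands the job in, once; it reports no verdict.
The state is a dict: "time": time; "joint_pos": joint angles; "dq": joint speeds; "tau": joint torques, N m; "eef_pos": TCP position; "ee_rot": TCP orientation; "ft_force": force on the tool from outside, world axes, zero at the start; "wrist_torque": the same for the moment, N m; "finger_gap": finger opening in m.
Only numpy, scipy, OpenCV 4.12 (cv2) and the standard library are available. Lean on these libraries where they do the work, as an engineer would, in place of code of your own. Each camera call takes 0.05 s, during which the arm holds its last target. There are 200 camera calls.

### The job

Pack the grey soldering tray: stand the red-lidded jar in the red cup, the blue-lidded jar in the blue cup, the green jar with the black lid in the green cup and the solder reel in the white cup, each upright on the cup's floor. Set them down rather than drop them. The yellow-lidded jar and the all-white jar do not belong in the tray: leave them standing where they are.

Things in the scene. Friction and masses are not known exactly. Their poses are not given: they have to be found in the camera images.
- jar_red: cream jar with a red screw lid: 44 mm across, 40 mm tall (lid from 28 mm up; the body below it is 42 mm across). Loose, upright on a board whose top is 52 mm above the bench. Origin: centre of its underside, z up.
- jar_blue: whitish jar with a blue screw lid: 31 mm across, 45 mm tall (lid from 32 mm up, body 30 mm across). Loose, upright on a board whose top is 52 mm above the bench. Origin: centre of its underside, z up.
- jar_green: dark green jar with a black screw lid: 37 mm across, 34 mm tall (lid from 24 mm up, body 36 mm across). Loose, upright on a board whose top is 52 mm above the bench. Origin: centre of its underside, z up.
- reel: small solder reel standing on its flange: white winding between two black flanges, 52 mm across, 32 mm tall, may be gripped anywhere round as a plain cylinder. Loose, on a board whose top is 52 mm above the bench. Origin: centre of its underside, z up.
- cup_red: red square open cup for the red-lidded jar: 64 mm inside, walls 3 mm, 12 mm tall. Fixed in a grey tray (204 mm square, rim 8 mm tall) on a wooden board 52 mm high; the four cups form a 2 x 2 square, centres 95 mm apart, in any arrangement. Origin: centre of its underside, 55 mm above the bench (inner floor at 58, rim at 67 mm); x, y along the sides of cup and tray.
- cup_blue: blue square open cup for the blue-lidded jar: 52 mm inside, walls 3 mm, 12 mm tall. Fixed in a grey tray (204 mm square, rim 8 mm tall) on a wooden board 52 mm high; the four cups form a 2 x 2 square, centres 95 mm apart, in any arrangement. Origin: centre of its underside, 55 mm above the bench (inner floor at 58, rim at 67 mm); x, y along the sides of cup and tray.
- cup_green: green square open cup for the green jar: 57 mm inside, walls 3 mm, 12 mm tall. Fixed in a grey tray (204 mm square, rim 8 mm tall) on a wooden board 52 mm high; the four cups form a 2 x 2 square, centres 95 mm apart, in any arrangement. Origin: centre of its underside, 55 mm above the bench (inner floor at 58, rim at 67 mm); x, y along the sides of cup and tray.
- cup_white: white square open cup for the solder reel: 72 mm inside, walls 3 mm, 12 mm tall. Fixed in a grey tray (204 mm square, rim 8 mm tall) on a wooden board 52 mm high; the four cups form a 2 x 2 square, centres 95 mm apart, in any arrangement. Origin: centre of its underside, 55 mm above the bench (inner floor at 58, rim at 67 mm); x, y along the sides of cup and tray.
- jar_yellow: look-alike that does not belong: white jar with a yellow lid, 40 mm across, 42 mm tall. Loose, upright on the board; stays where it is. Origin: centre of its underside.
- jar_plain: look-alike that does not belong: all-white jar with a white lid, 36 mm across, 38 mm tall. Loose, upright on the board; stays where it is. Origin: centre of its underside.
There are look-alikes about, which are no part of the job. What is shaped like the jar_blue but turquoise is not meant.

How it is judged (in metres and radians):
At the end, for the whole second after the job is handed in: Red-lidded jar, blue-lidded jar, green jar and reel stand upright (0.1 rad) on the floor of the red, blue, green and white cup (centres within 16 mm, i.e. inside its walls), released, at rest; yellow-lidded and all-white jar upright within 20 mm of their starts (horizontal distance between jar_red and cup_red below 0.016 m and z of jar_red in the frame of cup_red below 0.006 m and angle between each of jar_red, jar_blue, jar_green, reel, jar_yellow, jar_plain's own z axis and vertical below 0.1 rad and linear speed of each of jar_red, jar_blue, jar_green, reel below 0.02 m/s and contact force between the fingers and jar_red below 0.1 N and horizontal distance between jar_blue and cup_blue below 0.016 m and z of jar_blue in the frame of cup_blue below 0.006 m and contact force between the fingers and jar_blue below 0.1 N and horizontal distance between jar_green and cup_green below 0.016 m and z of jar_green in the frame of cup_green below 0.006 m and contact force between the fingers and jar_green below 0.1 N and horizontal distance between reel and cup_white below 0.016 m and z of reel in the frame of cup_white below 0.006 m and contact force between the fingers and reel below 0.1 N and distance of each of jar_yellow, jar_plain from where it was at the start of the episode below 0.02 m); the robot touches nothing.
It fails at once if a jar or the reel is let fall (faster than 0.7 m/s while the fingers do not hold it) ((linear speed of jar_red above 0.7 m/s and contact force between the fingers and jar_red below 0.1 N) or (linear speed of jar_blue above 0.7 m/s and contact force between the fingers and jar_blue below 0.1 N) or (linear speed of jar_green above 0.7 m/s and contact force between the fingers and jar_green below 0.1 N) or (linear speed of reel above 0.7 m/s and contact force between the fingers and reel below 0.1 N)).
It fails at once if the yellow-lidded or the all-white jar is shifted by more than 20 mm (distance of any of jar_yellow, jar_plain from where it was at the start of the episode above 0.02 m).
It also fails if it takes over 99 s, if anything falls off the work surface, if the arm or the gripper's body presses on something with over 40 N, if the wrist force passes 120 N, or if a joint passes its speed limit or range.

## Working session

There is one attempt and no reset: what is moved stays moved. The work goes in short steps, Python scripts to look and compute and a tool call to move; the robot and the scene stay as the last step left them, time stands still between calls to the robot, and variables do not carry over. Pictures are saved under pics/ and viewed, about 12 in all and at most 16, crops included, and the job is handed in when it is done.

Besides the shell and the picture viewer there is one more tool, called as name(argument=value, ...), one argument or row to a line, values as JSON. servo_tool: Moves the arm, as the interface text tells. Its arguments: {"type":"object","properties":{"series":{"type":"array"},"hand":{"type":"number"},"newtons":{"type":"number"}},"required":["series"]}

```bash
mkdir -p pics
python3 - <<'E'
from cell import *
import cv2,numpy as np
s=get_state();print(s,grip_depth)
for n in("top","scene"):
    d=get_image(n);cv2.imwrite(f"pics/{n}0.png",d["pixels"][:,:,::-1])
    R=cv2.Rodrigues(np.array(d["rvec"]))[0];print(n,d["camera_matrix"],(-R.T@np.array(d["tvec"]).ravel()),R)
E
```

```text
{'time': 0.0, 'joint_pos': array([ 6.41496711e+01,  1.58802337e+01, -1.59799415e+00,  7.26498714e+01,
        2.29247450e-04,  8.40772442e+01]), 'dq': array([-0.02168955,  0.0443032 , -0.00188039, -0.12558673,  0.00743853,
        0.01462782]), 'tau': array([-3.46987381e-04, -4.45509338e+01,  2.95202243e+01,  1.63804373e-02,
        6.83979397e-05, -3.34535045e-06]), 'eef_pos': array([0.21267257, 0.586881  , 0.23013703]), 'ee_rot': array([[-9.78437055e-04, -9.40124097e-01,  3.40830932e-01],
       [-2.01028886e-03,  3.40832256e-01,  9.40121977e-01],
       [-9.99997501e-01,  2.34681552e-04, -2.22340391e-03]]), 'ft_force': array([-0.90871177,  0.32226399,  0.59316789]), 'wrist_torque': array([-0.02278454, -0.00030241, -0.05711828]), 'finger_gap': 0.08518702858916463} 0.0187
top [[605.01548355   0.         315.44100355]
 [  0.         605.01548355 243.18129169]
 [  0.           0.           1.        ]] [ 0.36135697 -0.00561214  1.5448534 ] [[-0.02227952 -0.99970616 -0.00955048]
 [-0.99813854  0.02278502 -0.05657111]
 [ 0.05677209  0.00827232 -0.99835289]]
scene [[599.32617094   0.         327.13389281]
 [  0.         599.32617094 239.16669987]
 [  0.           0.           1.        ]] [-0.37115367 -0.65301569  0.56716692] [[ 0.64002603 -0.7682219  -0.0142057 ]
 [-0.33336417 -0.26098189 -0.90595628]
 [ 0.69226802  0.58457127 -0.42313286]]
```

View pics/top0.png

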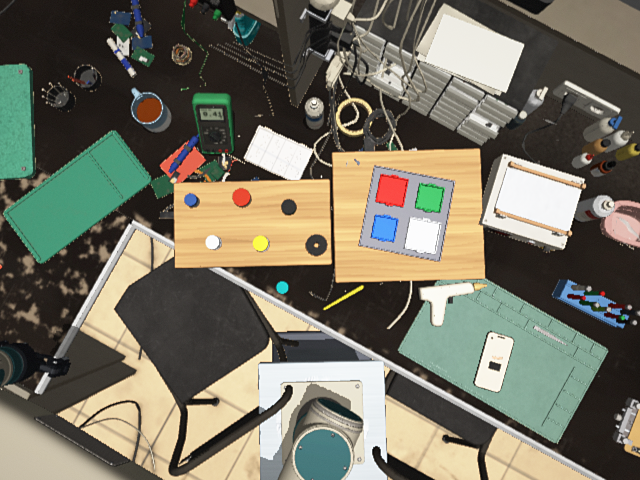

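View pics/scene0.png

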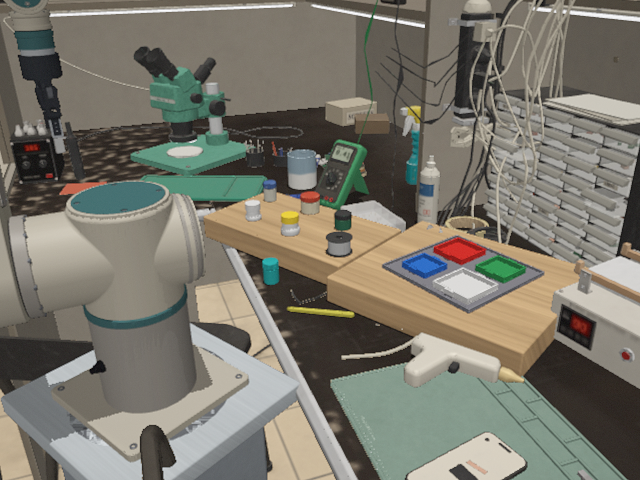

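The top view shows the jars as blue (191,200), red (241,197), black/green (289,207), white (212,242) and yellow (260,243), with the reel at (316,245). The cups are red (391,190), green (429,198), blue (383,228) and white (424,236). The turquoise decoy is at (282,287). The scene view agrees.

```bash
cat > h.py <<'E'
import cv2,numpy as np
from cell import *
def ray(d,uv,z):
    R=cv2.Rodrigues(np.array(d["rvec"]))[0];c=-R.T@np.array(d["tvec"]).ravel()
    v=R.T@np.linalg.solve(d["camera_matrix"],[uv[0],uv[1],1.]);return (c+v*(z-c[2])/v[2])[:2]
def blob(hsv,lo,hi,box,k=3):
    x0,y0,x1,y1=box
    m=cv2.inRange(hsv,np.array(lo),np.array(hi));w=np.zeros_like(m);w[y0:y1,x0:x1]=m[y0:y1,x0:x1]
    cs=cv2.findContours(w,cv2.RETR_EXTERNAL,cv2.CHAIN_APPROX_NONE)[0]
    c=max(cs,key=cv2.contourArea);return c
E
python3 - <<'E'
from h import *
d=get_image("top");p=d["pixels"];hsv=cv2.cvtColor(p,cv2.COLOR_RGB2HSV)
R,B,G,K=([0,120,60],[8,255,255]),([100,110,50],[125,255,255]),([50,90,40],[80,255,255]),([0,0,0],[180,255,75])
Y=([22,150,100],[34,255,255]);W=([0,0,170],[180,45,255])
J={"red":(R,(225,180,258,215),.092),"blue":(B,(178,185,205,215),.097),"green":(K,(275,195,303,220),.086),"reel":(K,(300,228,332,260),.084),
"yellow":(Y,(245,230,275,258),.094),"plain":(W,(200,230,225,255),.09)}
for n,(c,b,z) in J.items():
    c=blob(hsv,*c,b);(u,v),r=cv2.minEnclosingCircle(c);M=cv2.moments(c);g=(M["m10"]/M["m00"],M["m01"]/M["m00"])
    print(n,(round(u,1),round(v,1)),round(r,1),np.round(g,1),np.round(ray(d,(u,v),z),4),np.round(ray(d,g,z),4))
C={"red":(R,(370,170,411,212)),"green":(G,(411,175,450,218)),"blue":(B,(365,210,402,248)),"white":(W,(402,212,445,260))}
pts=[]
for n,(c,b) in C.items():
    c=blob(hsv,*c,b);q=cv2.minAreaRect(c);w=[ray(d,t,.067) for t in cv2.boxPoints(q)];ctr=np.mean(w,0);e=w[1]-w[0]
    print(n,np.round(q[0],1),np.round(ctr,4),"side",np.round([np.linalg.norm(w[1]-w[0]),np.linalg.norm(w[2]-w[1])],4),"ang",np.degrees(np.arctan2(e[1],e[0]))%90);pts.append(ctr)
print(np.mean(pts,0),[np.linalg.norm(pts[i]-pts[j]) for i,j in((0,1),(1,3),(3,2),(2,0))])
c=np.zeros((480,640,3));c=p[170:265,170:460,::-1];cv2.imwrite("pics/crop.png",cv2.resize(c,None,fx=2.7,fy=2.7,interpolation=cv2.INTER_CUBIC))
E
```

```text
red (240.9, 196.9) 9.1 [241.1 196.9] [0.5601 0.1841] [0.5601 0.1837]
blue (190.8, 199.5) 6.3 [190.6 199.5] [0.556  0.3047] [0.5561 0.3051]
green (288.8, 206.6) 7.6 [288.4 206.8] [0.5346 0.069 ] [0.534 0.07 ]
reel (316.0, 244.7) 10.1 [316.  244.6] [0.4408 0.0052] [0.4411 0.0053]
yellow (260.1, 242.9) 7.7 [259.9 242.9] [0.4475 0.1395] [0.4475 0.1399]
plain (212.4, 242.3) 7.6 [211.9 241.7] [0.452 0.255] [0.4535 0.256 ]
red [391.5 189.8] [ 0.5724 -0.1831] side [0.0753 0.0698] ang 77.17618788829765
green [429.4 197.4] [ 0.5515 -0.2754] side [0.0693 0.0638] ang 76.97499087924638
blue [384.2 227.6] [ 0.4797 -0.1624] side [0.0646 0.059 ] ang 77.16423768809346
white [423.  235.5] [ 0.4583 -0.2566] side [0.1027 0.1151] ang 88.6639316622766
[ 0.51550383 -0.21938927] [np.float64(0.094580208512746), np.float64(0.0950887091837757), np.float64(0.09661208360904623), np.float64(0.09503901138861856)]
```

View pics/crop.png

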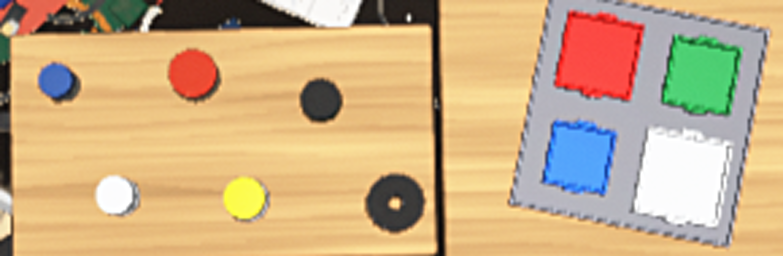

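```bash
cat > go.py <<'E'
# go.py x y z [jaw yaw deg]: remaining shift in tool units
import sys;from h import *
t=np.array([float(a) for a in sys.argv[1:4]]);s=get_state();R=s["ee_rot"]
yaw=np.radians(float(sys.argv[4]) if len(sys.argv)>4 else 70.)
z=np.array([np.cos(yaw),np.sin(yaw),0]);x=np.array([0,0,-1.]);T=np.c_[x,np.cross(z,x),z]
print("shift",np.round(R.T@(t-s["eef_pos"])/.06,2),"turn",np.round(np.degrees(cv2.Rodrigues(R.T@T)[0].ravel())/6,2),
 "t",round(s["time"],2),"pos",np.round(s["eef_pos"],4),"gap",round(s["finger_gap"],4),"F",np.round(s["ft_force"],1))
E
python3 go.py .556 .305 .15
```

```text
shift [ 1.34 -6.98 -2.47] turn [ 0.01 -0.02 -0.  ] t 0.15 pos [0.2128 0.587  0.2304] gap 0.0854 F [ 0.3  0.7 -0.9]
```

servo_tool(
  series=[
    [0.15, -0.78, -0.28, 0, 0, 0],
    [0.15, -0.78, -0.28, 0, 0, 0],
    [0.15, -0.78, -0.28, 0, 0, 0],
    [0.15, -0.78, -0.28, 0, 0, 0],
    [0.15, -0.78, -0.28, 0, 0, 0],
    [0.15, -0.78, -0.28, 0, 0, 0],
    [0.15, -0.78, -0.28, 0, 0, 0],
    [0.15, -0.78, -0.28, 0, 0, 0],
    [0, 0, 0, 0, 0, 0],
  ],
  hand=1,
  newtons=40,
)

```text
time: 1.27
eef_pos: [0.527, 0.3261, 0.153]
ee_rot: [[-0.003, -0.941, 0.338], [-0.002, 0.338, 0.941], [-1.0, 0.002, -0.003]]
ft_force: [0.5, 0.3, 1.2]
finger_gap: 0.0855
```

```bash
python3 go.py .556 .305 .15
```

```text
shift [ 0.05 -0.57 -0.17] turn [ 0.04 -0.03 -0.02] t 1.27 pos [0.527  0.3261 0.153 ] gap 0.0855 F [0.5 0.3 1.2]
```

servo_tool(
  series=[
    [0.05, -0.57, -0.17, 0, 0, 0],
    [0, 0, 0, 0, 0, 0],
    [0.4, 0, 0, 0, 0, 0],
    [0, 0, 0, 0, 0, 0],
  ],
)

```text
time: 1.78
eef_pos: [0.5531, 0.3061, 0.1251]
ee_rot: [[-0.007, -0.942, 0.336], [-0.001, 0.336, 0.942], [-1.0, 0.006, -0.003]]
ft_force: [-0.8, 0.6, 0.0]
finger_gap: 0.0854
```

```bash
python3 - <<'E'
from h import *
d=get_image("wrist");cv2.imwrite("pics/w1.png",d["pixels"][:,:,::-1])
E
python3 go.py .556 .305 .064
```

```text
shift [ 1.05 -0.04 -0.02] turn [ 0.06 -0.01 -0.04] t 1.82 pos [0.5545 0.3068 0.1268] gap 0.085 F [-0.3 -0.7 -0.1]
```

View pics/w1.png

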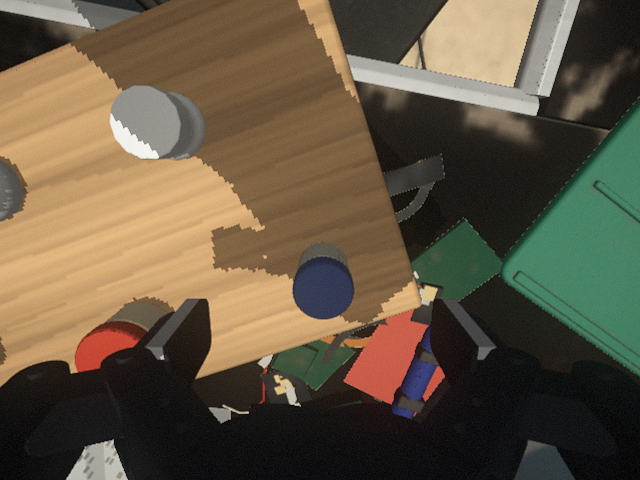

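The wrist view shows the blue lid at (323,288), midway between the fingers. I'll descend and grip.

servo_tool(
  series=[
    [0.5, -0.04, -0.02, 0, 0, 0],
    [0.4, 0, 0, 0, 0, 0],
    [0.1, 0, 0, 0, 0, 0],
    [0, 0, 0, 0, 0, 0],
  ],
)

```text
time: 2.33
eef_pos: [0.5576, 0.3092, 0.0716]
ee_rot: [[0.003, -0.943, 0.332], [0.005, 0.332, 0.943], [-1.0, -0.002, 0.005]]
ft_force: [-0.7, -0.7, -0.2]
finger_gap: 0.0854
```

```bash
python3 go.py .556 .305 .064
```

```text
shift [ 0.13  0.   -0.07] turn [0.1  0.05 0.02] t 2.33 pos [0.5576 0.3092 0.0716] gap 0.0854 F [-0.7 -0.7 -0.2]
```

servo_tool(
  series=[
    [0.13, 0, -0.06, 0.1, 0, 0],
    [0, 0, 0, 0, 0, 0],
  ],
)

```text
time: 2.58
eef_pos: [0.5574, 0.3065, 0.0655]
ee_rot: [[0.006, -0.94, 0.342], [0.006, 0.342, 0.94], [-1.0, -0.004, 0.008]]
ft_force: [0.2, 0.4, -0.3]
finger_gap: 0.0854
```

servo_tool(
  series=[
    [0, 0, 0, 0, 0, 0],
    [0, 0, 0, 0, 0, 0],
    [0, 0, 0, 0, 0, 0],
    [0, 0, 0, 0, 0, 0],
    [0, 0, 0, 0, 0, 0],
    [0, 0, 0, 0, 0, 0],
    [0, 0, 0, 0, 0, 0],
    [0, 0, 0, 0, 0, 0],
  ],
  hand=-1,
)

```text
time: 3.58
eef_pos: [0.5585, 0.3066, 0.0669]
ee_rot: [[0.009, -0.939, 0.343], [0.007, 0.343, 0.939], [-1.0, -0.006, 0.009]]
ft_force: [-0.7, 0.2, 0.1]
finger_gap: 0.0286
```

```bash
python3 go.py .556 .305 .064
python3 - <<'E'
from h import *
d=get_image("wrist");cv2.imwrite("pics/w2.png",d["pixels"][:,:,::-1])
E
```

```text
shift [ 0.05  0.03 -0.04] turn [-0.01  0.09  0.05] t 3.58 pos [0.5585 0.3066 0.0669] gap 0.0286 F [-0.7  0.2  0.1]
```

View pics/w2.png

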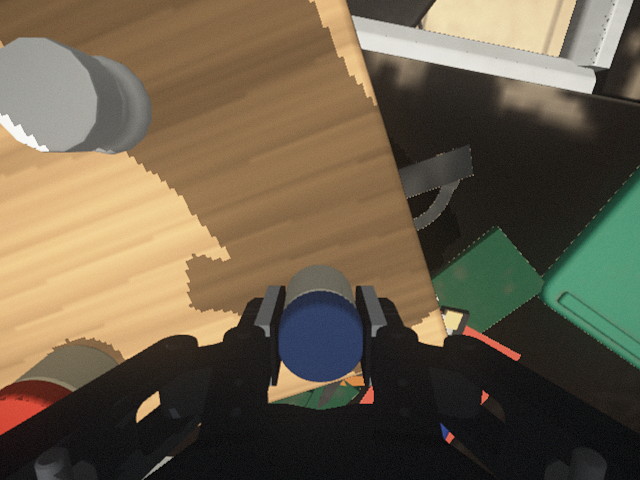

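The lid is held between the pads (gap 28.6 mm). TCP is 15 mm above the jar's underside, so the placing height is about 0.073. Lift and carry.

servo_tool(
  series=[
    [-0.4, 0, 0, 0, 0, 0],
    [-0.5, 0, 0, 0, 0, 0],
    [-0.5, 0, 0, 0, 0, 0],
    [-0.2, 0, 0, 0, 0, 0],
    [0, 0, 0, 0, 0, 0],
  ],
)

```text
time: 4.25
eef_pos: [0.5562, 0.3056, 0.1629]
ee_rot: [[0.004, -0.94, 0.342], [0.005, 0.343, 0.939], [-1.0, -0.002, 0.007]]
ft_force: [-0.2, -0.2, -0.3]
finger_gap: 0.0292
```

```bash
python3 go.py .4797 -.1624 .155
```

```text
shift [ 0.08 -1.47 -7.76] turn [-0.01  0.06  0.02] t 4.25 pos [0.5562 0.3056 0.1629] gap 0.0292 F [-0.2 -0.2 -0.3]
```

servo_tool(
  series=[
    [0, -0.07, -0.4, 0, 0, 0],
    [0, -0.14, -0.75, 0, 0, 0],
    [0, -0.14, -0.75, 0, 0, 0],
    [0, -0.14, -0.75, 0, 0, 0],
    [0, -0.14, -0.75, 0, 0, 0],
    [0, -0.14, -0.75, 0, 0, 0],
    [0, -0.14, -0.75, 0, 0, 0],
    [0, -0.14, -0.75, 0, 0, 0],
    [0, -0.14, -0.75, 0, 0, 0],
    [0, -0.14, -0.75, 0, 0, 0],
    [0, -0.07, -0.4, 0, 0, 0],
    [0, 0, 0, 0, 0, 0],
  ],
)

```text
time: 5.75
eef_pos: [0.4563, -0.1705, 0.1441]
ee_rot: [[-0.027, -0.937, 0.348], [0.003, 0.348, 0.937], [-1.0, 0.026, -0.006]]
ft_force: [-0.3, -0.8, -0.8]
finger_gap: 0.0289
```

```bash
python3 go.py .4797 -.1624 .09
```

```text
shift [ 0.89 -0.34  0.27] turn [-0.07 -0.06 -0.25] t 5.75 pos [ 0.4563 -0.1705  0.1441] gap 0.0289 F [-0.3 -0.8 -0.8]
```

servo_tool(
  series=[
    [0, -0.34, 0.27, -0.07, -0.06, -0.25],
    [0, 0, 0, 0, 0, 0],
    [0.4, 0, 0, 0, 0, 0],
    [0.4, 0, 0, 0, 0, 0],
    [0, 0, 0, 0, 0, 0],
  ],
)

```text
time: 6.38
eef_pos: [0.4816, -0.1572, 0.0927]
ee_rot: [[-0.001, -0.942, 0.336], [0.003, 0.336, 0.942], [-1.0, 0.002, 0.002]]
ft_force: [-0.0, -0.1, -0.1]
finger_gap: 0.029
```

```bash
python3 go.py .4797 -.1624 .073;python3 - <<'E'
from h import *
d=get_image("wrist");cv2.imwrite("pics/w3.png",d["pixels"][:,:,::-1])
E
```

```text
shift [ 0.33 -0.   -0.09] turn [ 0.06  0.02 -0.02] t 6.38 pos [ 0.4816 -0.1572  0.0927] gap 0.029 F [-0.  -0.1 -0.1]
```

View pics/w3.png

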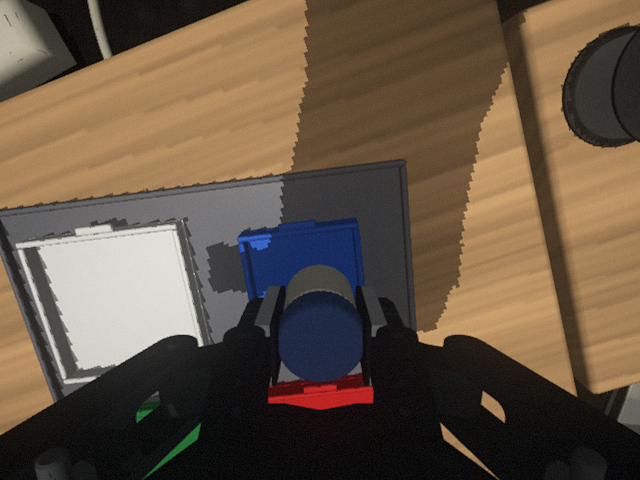

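The jar is over the blue cup, about 5 mm to the right, as the numbers say. I'll correct that and lower.

servo_tool(
  series=[
    [0.1, 0, -0.09, 0.06, 0, 0],
    [0.1, 0, 0, 0, 0, 0],
    [0.05, 0, 0, 0, 0, 0],
    [0, 0, 0, 0, 0, 0],
  ],
)

```text
time: 6.92
eef_pos: [0.4827, -0.1635, 0.0804]
ee_rot: [[0.005, -0.94, 0.341], [-0.0, 0.341, 0.94], [-1.0, -0.005, 0.001]]
ft_force: [0.6, -0.1, -0.7]
finger_gap: 0.0289
```

```bash
python3 go.py .4797 -.1624 .073
```

```text
shift [ 0.12  0.05 -0.  ] turn [0.01 0.01 0.04] t 6.92 pos [ 0.4827 -0.1635  0.0804] gap 0.0289 F [ 0.6 -0.1 -0.7]
```

servo_tool(
  series=[
    [0.06, 0.04, 0, 0, 0, 0],
    [0.04, 0, 0, 0, 0, 0],
    [0.04, 0, 0, 0, 0, 0],
    [0, 0, 0, 0, 0, 0],
  ],
)

```text
time: 7.42
eef_pos: [0.4812, -0.1632, 0.073]
ee_rot: [[0.007, -0.94, 0.341], [-0.001, 0.341, 0.94], [-1.0, -0.007, 0.001]]
ft_force: [0.0, 0.6, 0.7]
finger_gap: 0.0292
```

```bash
python3 go.py .4797 -.1624 .073
```

```text
shift [-0.    0.03  0.  ] turn [0.01 0.01 0.06] t 7.42 pos [ 0.4812 -0.1632  0.073 ] gap 0.0292 F [0.  0.6 0.7]
```

servo_tool(
  series=[
    [0.03, 0, 0, 0, 0, 0],
    [0, 0, 0, 0, 0, 0],
  ],
)

```text
time: 7.68
eef_pos: [0.4819, -0.1636, 0.0732]
ee_rot: [[0.008, -0.94, 0.341], [-0.002, 0.341, 0.94], [-1.0, -0.008, 0.001]]
ft_force: [0.3, -0.6, 0.2]
finger_gap: 0.0288
```

servo_tool(
  series=[
    [0.03, 0, 0, 0, 0, 0],
    [0, 0, 0, 0, 0, 0],
  ],
)

```text
time: 7.92
eef_pos: [0.4825, -0.1639, 0.073]
ee_rot: [[0.009, -0.94, 0.341], [-0.003, 0.341, 0.94], [-1.0, -0.009, 0.0]]
ft_force: [-0.5, -0.5, -0.2]
finger_gap: 0.0291
```

servo_tool(
  series=[
    [0.06, 0, 0, 0, 0, 0],
    [0.02, 0, 0, 0, 0, 0],
  ],
)

```text
time: 8.18
eef_pos: [0.4835, -0.1647, 0.0727]
ee_rot: [[0.01, -0.94, 0.341], [-0.005, 0.341, 0.94], [-1.0, -0.011, -0.001]]
ft_force: [-4.6, 2.9, 6.1]
finger_gap: 0.0286
```

Contact (6 N upward). Release in place, then rise.

servo_tool(
  series=[
    [0, 0, 0, 0, 0, 0],
    [0, 0, 0, 0, 0, 0],
    [0, 0, 0, 0, 0, 0],
    [0, 0, 0, 0, 0, 0],
    [0, 0, 0, 0, 0, 0],
    [-0.3, 0, 0, 0, 0, 0],
    [-0.6, 0, 0, 0, 0, 0],
    [-0.6, 0, 0, 0, 0, 0],
    [0, 0, 0, 0, 0, 0],
  ],
  hand=1,
)

```text
time: 9.3
eef_pos: [0.4814, -0.1638, 0.1622]
ee_rot: [[0.007, -0.94, 0.341], [-0.003, 0.341, 0.94], [-1.0, -0.007, -0.001]]
ft_force: [0.2, -0.5, 0.1]
finger_gap: 0.0854
```

```bash
python3 go.py .5601 .184 .16;python3 - <<'E'
from h import *
d=get_image("wrist");cv2.imwrite("pics/w4.png",d["pixels"][:,:,::-1])
E
```

```text
shift [0.03 0.75 5.9 ] turn [ 0.01 -0.    0.07] t 9.3 pos [ 0.4814 -0.1638  0.1622] gap 0.0854 F [ 0.2 -0.5  0.1]
```

View pics/w4.png

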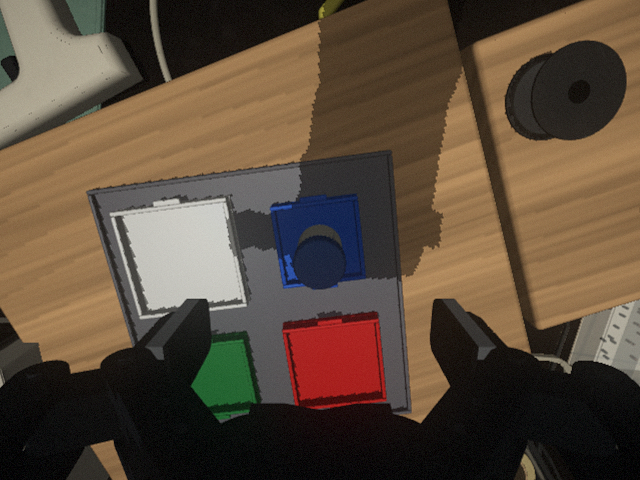

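The blue jar stands upright in its cup (lid at (320,262)). Next is red.

servo_tool(
  series=[
    [0, 0.06, 0.4, 0, 0, 0],
    [0, 0.1, 0.7, 0, 0, 0],
    [0, 0.1, 0.7, 0, 0, 0],
    [0, 0.1, 0.7, 0, 0, 0],
    [0, 0.1, 0.7, 0, 0, 0],
    [0, 0.1, 0.7, 0, 0, 0],
    [0, 0.1, 0.7, 0, 0, 0],
    [0, 0.1, 0.7, 0, 0, 0],
    [0, 0.06, 0.4, 0, 0, 0],
    [0, 0, 0, 0, 0, 0],
  ],
)

```text
time: 10.6
eef_pos: [0.5426, 0.185, 0.1423]
ee_rot: [[-0.022, -0.939, 0.344], [-0.002, 0.344, 0.939], [-1.0, 0.02, -0.01]]
ft_force: [-0.6, -0.0, 0.7]
finger_gap: 0.0854
```

```bash
python3 go.py .5601 .184 .11
```

```text
shift [ 0.53 -0.29  0.09] turn [-0.02 -0.09 -0.2 ] t 10.6 pos [0.5426 0.185  0.1423] gap 0.0854 F [-0.6 -0.   0.7]
```

servo_tool(
  series=[
    [0, -0.29, 0.09, 0, -0.09, -0.2],
    [0, 0, 0, 0, 0, 0],
    [0.5, 0, 0, 0, 0, 0],
    [0, 0, 0, 0, 0, 0],
  ],
)

```text
time: 11.1
eef_pos: [0.5608, 0.1803, 0.1095]
ee_rot: [[-0.001, -0.938, 0.348], [-0.002, 0.348, 0.938], [-1.0, 0.001, -0.002]]
ft_force: [-0.2, -0.2, -0.4]
finger_gap: 0.0852
```

```bash
python3 go.py .5601 .184 .064
```

```text
shift [0.76 0.03 0.06] turn [-0.06 -0.02 -0.01] t 11.1 pos [0.5608 0.1803 0.1095] gap 0.0852 F [-0.2 -0.2 -0.4]
```

servo_tool(
  series=[
    [0.4, 0.03, 0.06, 0, 0, 0],
    [0.4, 0, 0, 0, 0, 0],
    [0, 0, 0, 0, 0, 0],
  ],
)

```text
time: 11.48
eef_pos: [0.5631, 0.1827, 0.0644]
ee_rot: [[0.004, -0.936, 0.351], [-0.001, 0.351, 0.936], [-1.0, -0.004, 0.0]]
ft_force: [0.1, 0.1, 0.2]
finger_gap: 0.0853
```

```bash
python3 go.py .5601 .184 .064
```

```text
shift [0.01 0.05 0.  ] turn [-0.09  0.    0.04] t 11.47 pos [0.5631 0.1827 0.0644] gap 0.0853 F [0.1 0.1 0.2]
```

servo_tool(
  series=[
    [0, 0.05, 0, -0.09, 0, 0],
    [0, 0, 0, 0, 0, 0],
    [0, 0, 0, 0, 0, 0],
    [0, 0, 0, 0, 0, 0],
    [0, 0, 0, 0, 0, 0],
    [0, 0, 0, 0, 0, 0],
    [0, 0, 0, 0, 0, 0],
    [0, 0, 0, 0, 0, 0],
  ],
  hand=-1,
)

```text
time: 12.48
eef_pos: [0.5631, 0.184, 0.0692]
ee_rot: [[0.01, -0.94, 0.342], [0.0, 0.342, 0.94], [-1.0, -0.01, 0.004]]
ft_force: [0.7, 0.7, -1.4]
finger_gap: 0.0408
```

servo_tool(
  series=[
    [-0.4, 0, 0, 0, 0, 0],
    [-0.5, 0, 0, 0, 0, 0],
    [-0.5, 0, 0, 0, 0, 0],
    [-0.4, 0, 0, 0, 0, 0],
    [0, 0, 0, 0, 0, 0],
  ],
)

```text
time: 13.1
eef_pos: [0.5609, 0.1837, 0.1785]
ee_rot: [[0.007, -0.94, 0.342], [-0.001, 0.342, 0.94], [-1.0, -0.007, 0.002]]
ft_force: [0.2, -0.0, -1.0]
finger_gap: 0.0408
```

```bash
python3 go.py .5724 -.1831 .16
```

```text
shift [ 0.31 -2.27 -5.68] turn [0.   0.02 0.06] t 13.1 pos [0.5609 0.1837 0.1785] gap 0.0408 F [ 0.2 -0.  -1. ]
```

servo_tool(
  series=[
    [0, -0.16, -0.4, 0, 0, 0],
    [0, -0.28, -0.7, 0, 0, 0],
    [0, -0.28, -0.7, 0, 0, 0],
    [0, -0.28, -0.7, 0, 0, 0],
    [0, -0.28, -0.7, 0, 0, 0],
    [0, -0.28, -0.7, 0, 0, 0],
    [0, -0.28, -0.7, 0, 0, 0],
    [0, -0.16, -0.4, 0, 0, 0],
    [0, 0, 0, 0, 0, 0],
  ],
)

```text
time: 14.22
eef_pos: [0.5652, -0.1473, 0.164]
ee_rot: [[-0.01, -0.94, 0.34], [0.003, 0.34, 0.941], [-1.0, 0.01, -0.001]]
ft_force: [0.0, -0.5, -0.2]
finger_gap: 0.0405
```

```bash
python3 go.py .5724 -.1831 .1
```

```text
shift [ 1.06 -0.33 -0.52] turn [ 0.02 -0.01 -0.1 ] t 14.22 pos [ 0.5652 -0.1473  0.164 ] gap 0.0405 F [ 0.  -0.5 -0.2]
```

servo_tool(
  series=[
    [0, -0.33, -0.52, 0, 0, -0.1],
    [0, 0, 0, 0, 0, 0],
    [0.5, 0, 0, 0, 0, 0],
    [0.5, 0, 0, 0, 0, 0],
    [0, 0, 0, 0, 0, 0],
  ],
)

```text
time: 14.85
eef_pos: [0.57, -0.1772, 0.098]
ee_rot: [[-0.007, -0.942, 0.336], [0.006, 0.336, 0.942], [-1.0, 0.009, 0.004]]
ft_force: [-1.2, -0.1, 0.3]
finger_gap: 0.0408
```

```bash
python3 go.py .5724 -.1831 .075
```

```text
shift [ 0.38 -0.07 -0.08] turn [ 0.06  0.03 -0.08] t 14.85 pos [ 0.57   -0.1772  0.098 ] gap 0.0408 F [-1.2 -0.1  0.3]
```

servo_tool(
  series=[
    [0.12, -0.07, -0.08, 0.06, 0, -0.08],
    [0.15, 0, 0, 0, 0, 0],
    [0.05, 0, 0, 0, 0, 0],
    [0, 0, 0, 0, 0, 0],
  ],
)

```text
time: 15.35
eef_pos: [0.5742, -0.1825, 0.0802]
ee_rot: [[0.005, -0.94, 0.34], [0.002, 0.341, 0.94], [-1.0, -0.004, 0.004]]
ft_force: [-0.2, 0.2, 0.4]
finger_gap: 0.0404
```

```bash
python3 go.py .5724 -.1831 .075
```

```text
shift [ 0.09  0.03 -0.02] turn [0.02 0.04 0.04] t 15.35 pos [ 0.5742 -0.1825  0.0802] gap 0.0404 F [-0.2  0.2  0.4]
```

servo_tool(
  series=[
    [0.06, 0.03, -0.02, 0, 0, 0],
    [0.05, 0, 0, 0, 0, 0],
    [0.03, 0, 0, 0, 0, 0],
  ],
)

```text
time: 15.72
eef_pos: [0.5728, -0.1835, 0.0744]
ee_rot: [[0.007, -0.94, 0.341], [0.001, 0.341, 0.94], [-1.0, -0.006, 0.004]]
ft_force: [-5.2, 2.0, 16.4]
finger_gap: 0.0403
```

servo_tool(
  series=[
    [0.06, 0, 0, 0, 0, 0],
    [0.03, 0, 0, 0, 0, 0],
  ],
)

```text
time: 15.98
eef_pos: [0.5731, -0.1836, 0.0744]
ee_rot: [[0.008, -0.94, 0.341], [0.001, 0.341, 0.94], [-1.0, -0.007, 0.003]]
ft_force: [-2.2, -0.1, 2.4]
finger_gap: 0.0403
```

The jar is on the floor (16 N contact at z=0.0744). Release, then go for green.

servo_tool(
  series=[
    [0, 0, 0, 0, 0, 0],
    [0, 0, 0, 0, 0, 0],
    [0, 0, 0, 0, 0, 0],
    [0, 0, 0, 0, 0, 0],
    [0, 0, 0, 0, 0, 0],
    [-0.3, 0, 0, 0, 0, 0],
    [-0.6, 0, 0, 0, 0, 0],
    [-0.6, 0, 0, 0, 0, 0],
    [0, 0, 0, 0, 0, 0],
  ],
  hand=1,
)

```text
time: 17.1
eef_pos: [0.5731, -0.1841, 0.1699]
ee_rot: [[0.01, -0.94, 0.341], [-0.0, 0.341, 0.94], [-1.0, -0.009, 0.003]]
ft_force: [-0.5, -0.2, 0.9]
finger_gap: 0.0853
```

```bash
python3 go.py .5346 .069 .16;python3 - <<'E'
from h import *
d=get_image("wrist");cv2.imwrite("pics/w5.png",d["pixels"][:,:,::-1])
E
```

```text
shift [0.16 2.04 3.75] turn [0.01 0.03 0.09] t 17.1 pos [ 0.5731 -0.1841  0.1699] gap 0.0853 F [-0.5 -0.2  0.9]
```

View pics/w5.png

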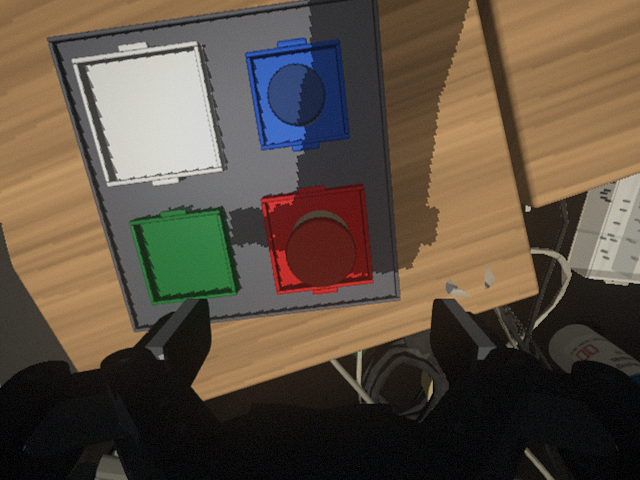

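Red (321,250) and blue (297,95) both stand in their cups. Now the green jar.

servo_tool(
  series=[
    [0, 0.22, 0.4, 0, 0, 0],
    [0, 0.37, 0.7, 0, 0, 0],
    [0, 0.37, 0.7, 0, 0, 0],
    [0, 0.37, 0.7, 0, 0, 0],
    [0, 0.37, 0.7, 0, 0, 0],
    [0, 0.22, 0.4, 0, 0, 0],
    [0, 0, 0, 0, 0, 0],
  ],
)

```text
time: 18.02
eef_pos: [0.5312, 0.0655, 0.1621]
ee_rot: [[-0.004, -0.939, 0.343], [0.002, 0.343, 0.939], [-1.0, 0.005, 0.001]]
ft_force: [0.4, -0.3, -0.9]
finger_gap: 0.0852
```

```bash
python3 go.py .5343 .0695 .11
```

```text
shift [ 0.87 -0.03  0.08] turn [-0.01  0.01 -0.05] t 18.02 pos [0.5312 0.0655 0.1621] gap 0.0852 F [ 0.4 -0.3 -0.9]
```

servo_tool(
  series=[
    [0.5, -0.03, 0.08, 0, 0, 0],
    [0.6, 0, 0, 0, 0, 0],
    [0.45, 0, 0, 0, 0, 0],
    [0, 0, 0, 0, 0, 0],
  ],
)

```text
time: 18.52
eef_pos: [0.5337, 0.0668, 0.0654]
ee_rot: [[-0.006, -0.939, 0.345], [0.0, 0.345, 0.939], [-1.0, 0.006, -0.002]]
ft_force: [-0.6, 0.0, 0.2]
finger_gap: 0.0856
```

```bash
python3 go.py .5343 .0695 .062
```

```text
shift [0.06 0.01 0.05] turn [-0.03 -0.02 -0.06] t 18.52 pos [0.5337 0.0668 0.0654] gap 0.0856 F [-0.6  0.   0.2]
```

servo_tool(
  series=[
    [0.08, 0, 0.05, 0, 0, -0.06],
    [0, 0, 0, 0, 0, 0],
    [0, 0, 0, 0, 0, 0],
    [0, 0, 0, 0, 0, 0],
    [0, 0, 0, 0, 0, 0],
    [0, 0, 0, 0, 0, 0],
    [0, 0, 0, 0, 0, 0],
    [0, 0, 0, 0, 0, 0],
  ],
  hand=-1,
)

```text
time: 19.52
eef_pos: [0.5379, 0.0688, 0.0642]
ee_rot: [[0.006, -0.938, 0.346], [-0.002, 0.346, 0.938], [-1.0, -0.007, 0.0]]
ft_force: [-0.2, 0.1, 0.2]
finger_gap: 0.0346
```

servo_tool(
  series=[
    [-0.4, 0, 0, 0, 0, 0],
    [-0.5, 0, 0, 0, 0, 0],
    [-0.5, 0, 0, 0, 0, 0],
    [-0.4, 0, 0, 0, 0, 0],
    [0, 0, 0, 0, 0, 0],
  ],
)

```text
time: 20.15
eef_pos: [0.5359, 0.069, 0.1737]
ee_rot: [[0.003, -0.938, 0.346], [-0.002, 0.346, 0.938], [-1.0, -0.004, -0.001]]
ft_force: [0.8, -0.2, 0.3]
finger_gap: 0.0342
```

```bash
python3 go.py .5515 -.2754 .16
```

```text
shift [ 0.24 -2.23 -5.3 ] turn [-0.04 -0.01  0.04] t 20.15 pos [0.5359 0.069  0.1737] gap 0.0342 F [ 0.8 -0.2  0.3]
```

servo_tool(
  series=[
    [0, -0.17, -0.4, 0, 0, 0],
    [0, -0.3, -0.7, 0, 0, 0],
    [0, -0.3, -0.7, 0, 0, 0],
    [0, -0.3, -0.7, 0, 0, 0],
    [0, -0.3, -0.7, 0, 0, 0],
    [0, -0.3, -0.7, 0, 0, 0],
    [0, -0.3, -0.7, 0, 0, 0],
    [0, -0.22, -0.5, 0, 0, 0],
    [0, 0, 0, 0, 0, 0],
  ],
)

```text
time: 21.28
eef_pos: [0.5478, -0.2709, 0.1587]
ee_rot: [[-0.013, -0.939, 0.344], [0.005, 0.343, 0.939], [-1.0, 0.014, 0.0]]
ft_force: [-0.4, 0.3, -0.0]
finger_gap: 0.0343
```

```bash
python3 go.py .5515 -.2754 .095
```

```text
shift [ 1.06 -0.1  -0.05] turn [-0.02  0.   -0.13] t 21.27 pos [ 0.5478 -0.2709  0.1587] gap 0.0343 F [-0.4  0.3 -0. ]
```

servo_tool(
  series=[
    [0, -0.12, -0.05, 0, 0, -0.13],
    [0.5, 0, 0, 0, 0, 0],
    [0.5, 0, 0, 0, 0, 0],
    [0.05, 0, 0, 0, 0, 0],
    [0, 0, 0, 0, 0, 0],
  ],
)

```text
time: 21.9
eef_pos: [0.5536, -0.272, 0.0922]
ee_rot: [[-0.001, -0.941, 0.339], [0.002, 0.339, 0.941], [-1.0, 0.001, 0.002]]
ft_force: [0.6, -1.0, -0.1]
finger_gap: 0.0343
```

```bash
python3 go.py .553 -.2754 .0705
```

```text
shift [ 0.36 -0.01 -0.06] turn [ 0.03  0.02 -0.01] t 21.9 pos [ 0.5536 -0.272   0.0922] gap 0.0343 F [ 0.6 -1.  -0.1]
```

servo_tool(
  series=[
    [0.12, -0.01, -0.06, 0, 0, 0],
    [0.13, 0, 0, 0, 0, 0],
    [0.05, 0, 0, 0, 0, 0],
    [0, 0, 0, 0, 0, 0],
  ],
)

```text
time: 22.4
eef_pos: [0.555, -0.2766, 0.0761]
ee_rot: [[0.004, -0.941, 0.339], [-0.0, 0.339, 0.941], [-1.0, -0.004, 0.001]]
ft_force: [-0.0, 0.9, -1.7]
finger_gap: 0.0342
```

```bash
python3 go.py .553 -.2754 .0705
```

```text
shift [0.09 0.04 0.01] turn [0.03 0.01 0.04] t 22.4 pos [ 0.555  -0.2766  0.0761] gap 0.0342 F [-0.   0.9 -1.7]
```

servo_tool(
  series=[
    [0.06, 0.04, 0.01, 0, 0, 0],
    [0.05, 0, 0, 0, 0, 0],
    [0.03, 0, 0, 0, 0, 0],
  ],
)

```text
time: 22.78
eef_pos: [0.5533, -0.2755, 0.0688]
ee_rot: [[0.005, -0.941, 0.339], [-0.001, 0.339, 0.941], [-1.0, -0.005, 0.001]]
ft_force: [-4.1, 2.0, 13.3]
finger_gap: 0.0343
```

servo_tool(
  series=[
    [0.06, 0, 0, 0, 0, 0],
    [0.02, 0, 0, 0, 0, 0],
  ],
)

```text
time: 23.02
eef_pos: [0.5539, -0.2758, 0.069]
ee_rot: [[0.006, -0.941, 0.339], [-0.002, 0.339, 0.941], [-1.0, -0.007, -0.0]]
ft_force: [-0.8, 0.3, -0.6]
finger_gap: 0.0345
```

Contact, 13 N. Release, rise, then move to the reel.

servo_tool(
  series=[
    [0, 0, 0, 0, 0, 0],
    [0, 0, 0, 0, 0, 0],
    [0, 0, 0, 0, 0, 0],
    [0, 0, 0, 0, 0, 0],
    [0, 0, 0, 0, 0, 0],
    [-0.3, 0, 0, 0, 0, 0],
    [-0.6, 0, 0, 0, 0, 0],
    [-0.6, 0, 0, 0, 0, 0],
    [-0.1, 0, 0, 0, 0, 0],
    [0, 0, 0, 0, 0, 0],
  ],
  hand=1,
)

```text
time: 24.28
eef_pos: [0.5535, -0.2757, 0.1702]
ee_rot: [[0.007, -0.941, 0.339], [-0.003, 0.339, 0.941], [-1.0, -0.008, -0.0]]
ft_force: [-0.3, -1.0, -0.4]
finger_gap: 0.0853
```

```bash
python3 go.py .441 .0052 .16;python3 - <<'E'
from h import *
d=get_image("wrist");cv2.imwrite("pics/w6.png",d["pixels"][:,:,::-1])
E
```

```text
shift [0.14 3.35 3.77] turn [ 0.03 -0.    0.08] t 24.27 pos [ 0.5535 -0.2757  0.1702] gap 0.0853 F [-0.3 -1.  -0.4]
```

View pics/w6.png

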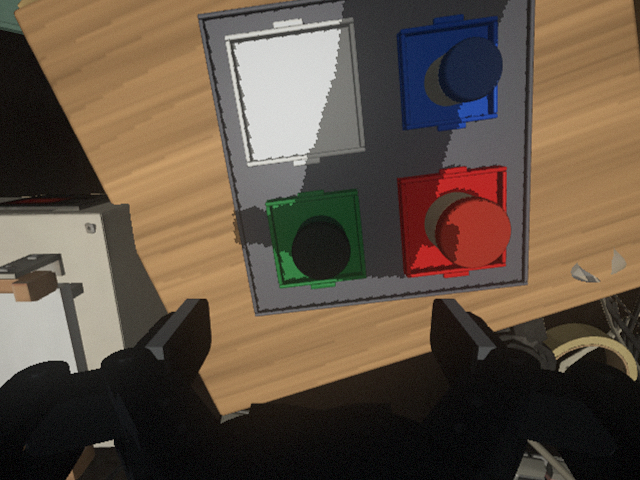

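Green jar (322,248), red and blue are all in their cups. Now the reel.

servo_tool(
  series=[
    [0, 0.4, 0.45, 0, 0, 0],
    [0, 0.6, 0.68, 0, 0, 0],
    [0, 0.6, 0.68, 0, 0, 0],
    [0, 0.6, 0.68, 0, 0, 0],
    [0, 0.6, 0.68, 0, 0, 0],
    [0, 0.4, 0.45, 0, 0, 0],
    [0, 0, 0, 0, 0, 0],
  ],
)

```text
time: 25.2
eef_pos: [0.4369, 0.002, 0.159]
ee_rot: [[-0.008, -0.94, 0.341], [0.002, 0.341, 0.94], [-1.0, 0.008, -0.001]]
ft_force: [0.1, -0.5, 0.6]
finger_gap: 0.0853
```

```bash
python3 go.py .441 .0052 .11
```

```text
shift [ 0.82 -0.05  0.07] turn [ 0.01 -0.01 -0.08] t 25.2 pos [0.4369 0.002  0.159 ] gap 0.0853 F [ 0.1 -0.5  0.6]
```

servo_tool(
  series=[
    [0, -0.06, 0.07, 0, 0, -0.08],
    [0.5, 0, 0, 0, 0, 0],
    [0.6, 0, 0, 0, 0, 0],
    [0.4, 0, 0, 0, 0, 0],
    [0, 0, 0, 0, 0, 0],
  ],
)

```text
time: 25.82
eef_pos: [0.446, 0.0011, 0.0657]
ee_rot: [[0.003, -0.938, 0.346], [-0.002, 0.346, 0.938], [-1.0, -0.004, -0.001]]
ft_force: [-0.8, 0.3, 1.2]
finger_gap: 0.0855
```

```bash
python3 go.py .441 .0052 .062
```

```text
shift [0.06 0.1  0.04] turn [-0.04 -0.01  0.04] t 25.82 pos [0.446  0.0011 0.0657] gap 0.0855 F [-0.8  0.3  1.2]
```

servo_tool(
  series=[
    [0.11, 0.1, 0.05, 0, 0, 0],
    [0, 0, 0, 0, 0, 0],
  ],
)

```text
time: 26.08
eef_pos: [0.4429, 0.0053, 0.0598]
ee_rot: [[0.005, -0.938, 0.347], [-0.003, 0.347, 0.938], [-1.0, -0.006, -0.001]]
ft_force: [0.1, -0.4, 0.2]
finger_gap: 0.0855
```

servo_tool(
  series=[
    [0, 0, 0, 0, 0, 0],
    [0, 0, 0, 0, 0, 0],
    [0, 0, 0, 0, 0, 0],
    [0, 0, 0, 0, 0, 0],
    [0, 0, 0, 0, 0, 0],
    [0, 0, 0, 0, 0, 0],
    [0, 0, 0, 0, 0, 0],
  ],
  hand=-1,
  newtons=50,
)

```text
time: 26.95
eef_pos: [0.4447, 0.005, 0.0618]
ee_rot: [[0.01, -0.938, 0.347], [-0.004, 0.347, 0.938], [-1.0, -0.01, -0.001]]
ft_force: [-0.2, -1.0, -0.1]
finger_gap: 0.0502
```

```bash
python3 go.py .441 .0052 .062
python3 - <<'E'
from h import *
d=get_image("wrist");cv2.imwrite("pics/w7.png",d["pixels"][:,:,::-1])
E
```

```text
shift [-0.    0.06 -0.02] turn [-0.05 -0.01  0.1 ] t 26.95 pos [0.4447 0.005  0.0618] gap 0.0502 F [-0.2 -1.  -0.1]
```

View pics/w7.png

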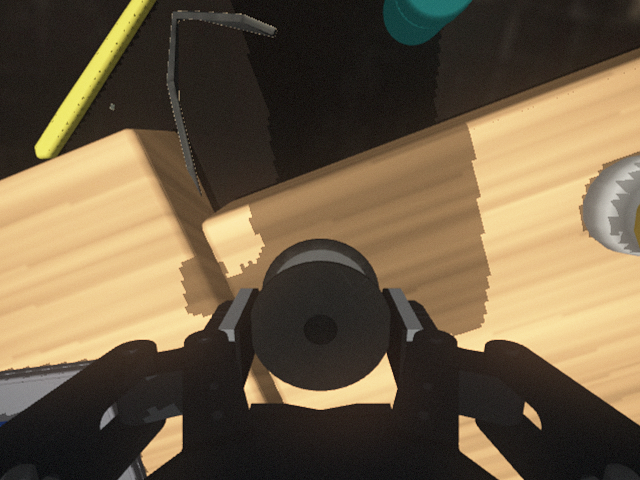

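The reel is gripped across its diameter, centred at (320,328). Lift.

servo_tool(
  series=[
    [-0.4, 0, 0, 0, 0, 0],
    [-0.5, 0, 0, 0, 0, 0],
    [-0.5, 0, 0, 0, 0, 0],
    [-0.4, 0, 0, 0, 0, 0],
    [0, 0, 0, 0, 0, 0],
  ],
)

```text
time: 27.62
eef_pos: [0.4416, 0.0057, 0.1708]
ee_rot: [[0.005, -0.938, 0.347], [-0.003, 0.347, 0.938], [-1.0, -0.005, -0.001]]
ft_force: [0.6, -0.3, -2.2]
finger_gap: 0.05
```

```bash
python3 go.py .460 -.2549 .16
```

```text
shift [ 0.19 -1.79 -3.97] turn [-0.05 -0.01  0.05] t 27.62 pos [0.4416 0.0057 0.1708] gap 0.05 F [ 0.6 -0.3 -2.2]
```

servo_tool(
  series=[
    [0, -0.18, -0.4, 0, 0, 0],
    [0, -0.31, -0.7, 0, 0, 0],
    [0, -0.31, -0.7, 0, 0, 0],
    [0, -0.31, -0.7, 0, 0, 0],
    [0, -0.31, -0.7, 0, 0, 0],
    [0, -0.2, -0.5, 0, 0, 0],
    [0, 0, 0, 0, 0, 0],
  ],
)

```text
time: 28.5
eef_pos: [0.451, -0.2405, 0.1597]
ee_rot: [[-0.007, -0.939, 0.345], [0.004, 0.345, 0.939], [-1.0, 0.008, 0.001]]
ft_force: [-0.3, 0.5, -1.6]
finger_gap: 0.0503
```

```bash
python3 go.py .460 -.2549 .095
```

```text
shift [ 1.08 -0.23 -0.17] turn [-0.03  0.01 -0.08] t 28.5 pos [ 0.451  -0.2405  0.1597] gap 0.0503 F [-0.3  0.5 -1.6]
```

servo_tool(
  series=[
    [0, -0.23, -0.17, 0, 0, -0.08],
    [0.5, 0, 0, 0, 0, 0],
    [0.5, 0, 0, 0, 0, 0],
    [0.05, 0, 0, 0, 0, 0],
    [0, 0, 0, 0, 0, 0],
  ],
)

```text
time: 29.12
eef_pos: [0.462, -0.2536, 0.0929]
ee_rot: [[0.0, -0.94, 0.341], [0.003, 0.341, 0.94], [-1.0, 0.0, 0.003]]
ft_force: [0.1, 0.6, -0.7]
finger_gap: 0.0502
```

```bash
python3 go.py .460 -.2549 .068
```

```text
shift [ 0.42  0.02 -0.03] turn [ 0.01  0.02 -0.  ] t 29.12 pos [ 0.462  -0.2536  0.0929] gap 0.0502 F [ 0.1  0.6 -0.7]
```

servo_tool(
  series=[
    [0.12, 0.02, -0.03, 0, 0, 0],
    [0.13, 0, 0, 0, 0, 0],
    [0.08, 0, 0, 0, 0, 0],
    [0, 0, 0, 0, 0, 0],
  ],
)

```text
time: 29.62
eef_pos: [0.4621, -0.2559, 0.0745]
ee_rot: [[0.004, -0.94, 0.34], [-0.0, 0.34, 0.94], [-1.0, -0.004, 0.001]]
ft_force: [0.1, -0.6, -2.5]
finger_gap: 0.0498
```

```bash
python3 go.py .460 -.2549 .068
```

```text
shift [0.11 0.04 0.  ] turn [0.02 0.01 0.04] t 29.62 pos [ 0.4621 -0.2559  0.0745] gap 0.0498 F [ 0.1 -0.6 -2.5]
```

servo_tool(
  series=[
    [0.06, 0.04, 0, 0, 0, 0],
    [0.05, 0, 0, 0, 0, 0],
    [0.04, 0, 0, 0, 0, 0],
  ],
)

```text
time: 30.0
eef_pos: [0.4601, -0.2553, 0.0676]
ee_rot: [[0.005, -0.94, 0.34], [-0.001, 0.34, 0.94], [-1.0, -0.005, 0.001]]
ft_force: [-7.2, 5.2, 26.8]
finger_gap: 0.0501
```

servo_tool(
  series=[
    [0.06, 0, 0, 0, 0, 0],
  ],
)

```text
time: 30.12
eef_pos: [0.4601, -0.2554, 0.0676]
ee_rot: [[0.005, -0.94, 0.34], [-0.001, 0.34, 0.94], [-1.0, -0.005, 0.001]]
ft_force: [-10.7, 6.8, 32.1]
finger_gap: 0.05
```

servo_tool(
  series=[
    [0, 0, 0, 0, 0, 0],
    [0, 0, 0, 0, 0, 0],
  ],
)

```text
time: 30.38
eef_pos: [0.4609, -0.2559, 0.069]
ee_rot: [[0.007, -0.94, 0.34], [-0.003, 0.34, 0.94], [-1.0, -0.007, -0.0]]
ft_force: [0.2, 0.1, -0.8]
finger_gap: 0.0501
```

servo_tool(
  series=[
    [0, 0, 0, 0, 0, 0],
    [0, 0, 0, 0, 0, 0],
    [0, 0, 0, 0, 0, 0],
    [0, 0, 0, 0, 0, 0],
    [0, 0, 0, 0, 0, 0],
    [-0.3, 0, 0, 0, 0, 0],
    [-0.6, 0, 0, 0, 0, 0],
    [-0.6, 0, 0, 0, 0, 0],
    [-0.6, 0, 0, 0, 0, 0],
    [0, 0, 0, 0, 0, 0],
  ],
  hand=1,
)

```text
time: 31.62
eef_pos: [0.4595, -0.2553, 0.197]
ee_rot: [[0.005, -0.94, 0.34], [-0.001, 0.34, 0.94], [-1.0, -0.005, 0.001]]
ft_force: [-0.0, -0.1, -0.4]
finger_gap: 0.0855
```

servo_tool(
  series=[
    [-0.5, 0, 0.6, 0, 0, 0],
    [-0.5, 0, 0.8, 0, 0, 0],
    [-0.5, 0, 0.8, 0, 0, 0],
    [0, 0, 0.8, 0, 0, 0],
    [0, 0, 0.8, 0, 0, 0],
    [0, 0, 0.8, 0, 0, 0],
    [0, 0, 0.8, 0, 0, 0],
    [0, 0, 0.5, 0, 0, 0],
    [0, 0, 0, 0, 0, 0],
    [0, 0, 0, 0, 0, 0],
  ],
)

```text
time: 32.88
eef_pos: [0.5799, 0.0877, 0.279]
ee_rot: [[-0.009, -0.939, 0.343], [0.001, 0.343, 0.939], [-1.0, 0.009, -0.002]]
ft_force: [-0.6, 0.0, -0.8]
finger_gap: 0.0855
```

Run:
```python
from h import *
d=get_image("top");p=d["pixels"][:,:,::-1]
cv2.imwrite("pics/t2.png",cv2.resize(p[150:300,160:500],None,fx=2.3,fy=2.3,interpolation=cv2.INTER_CUBIC))
p=get_image("scene")["pixels"][:,:,::-1]
cv2.imwrite("pics/s2.png",cv2.resize(p[170:330,190:560],None,fx=2.1,fy=2.1,interpolation=cv2.INTER_CUBIC))
```

```text
(no output)
```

View pics/t2.png

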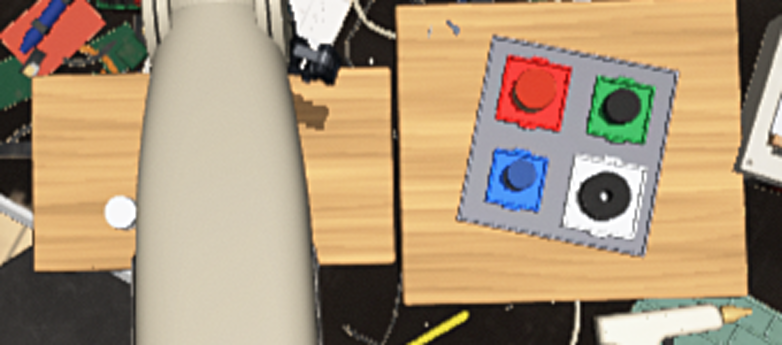

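View pics/s2.png

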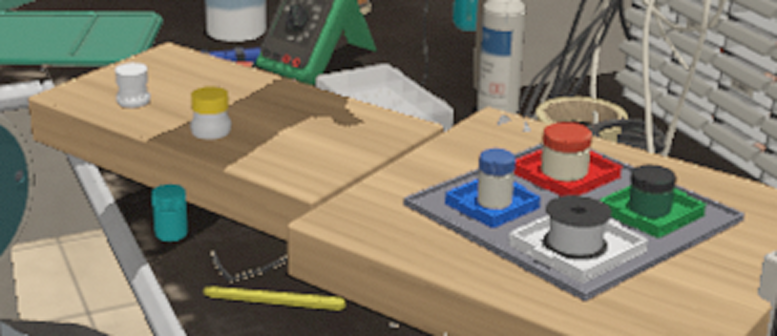

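Both views show all four items upright in the right cups. The yellow and white jars stand where they were. I'll measure the centres, then hand in.

Run:
```python
from h import *
d=get_image("top");hsv=cv2.cvtColor(d["pixels"],cv2.COLOR_RGB2HSV)
K=([0,0,0],[180,255,75])
for n,b,z,c in(("green",(411,175,450,215),.092,(.5515,-.2754)),("reel",(402,215,440,255),.09,(.4588,-.2549))):
    (u,v),r=cv2.minEnclosingCircle(blob(hsv,*K,b));print(n,np.round(ray(d,(u,v),z)-c,4),round(r,1))
s=get_state();print(s["time"],s["dq"].round(1))
close_job()
```

```text
green [-0.0008  0.0046] 8.5
reel [0.0004 0.0043] 11.2
33.025 [-0.3 -0.3  0.4 -0.1 -0.   0. ]
the job is handed in; nothing more can be done
```

I placed the red, blue and green jars and the solder reel in their matching cups and handed the job in at about 33 s of the 99 s allowed. Each was lowered until it touched the cup floor before release.

- **Position and attitude:** The last top and scene pictures show all four upright inside their cups.
    - The top camera put the green jar and the reel within 5 mm of their cup centres (limit 16 mm).
    - I did not measure the red and blue jars numerically, because lid and cup are the same colour. I checked those by eye only.
- **Jars left behind:** The scene view shows the yellow-lidded and all-white jars standing where they were. The arm hid the yellow one in the last top view, and I did not re-measure either position.
- **Arm:** It ended clear of everything, with the gripper open. The highest contact force I read while setting down was about 32 N upward on the wrist, with the reel.

No check failed or disagreed.

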